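# Shut and bolt the cold chest

### The job

Shut and bolt the cold chest by pushing with the fingertips: press the half-open hatch down until it lies flush with the chest's top, then push the bolt by its knob all the way into the keeper, and push the knob over sideways and down in its slot as far as it goes, so that the bolt cannot slide back. Do not lift the hatch, and leave the jar, timer, bottles, rack and beaker where they stand.

Things in the scene. Friction and masses are not known exactly. Their poses are not given: they have to be found in the camera images.
- chest: light grey insulated chest, 340 (x) by 380 (y) by 190 high, fixed. Origin: centre of its underside, z up. Its -x side is the near side (faces the robot at yaw 0), +x the hinge side. Flat top (deck) at z = 190 mm; in it a white hatch, x -110 to +110, y -110 to +110 mm, level with the deck when shut. On the 78 mm rims left and right of it stand jar and beaker (+y) and timer (-y).
- hatch (a joint): opening angle of the hatch in rad: 0 = shut, flush (hard stop); more = its near edge is higher. Hinge line along the chest's y at its x = +112, z = 190 mm. A stiff friction hinge holds it at any angle; 2 to 6 N downwards near the free edge closes it. Starts at 0.25 to 0.5.
- hatch_edge (a point): middle of the top of the hatch's free (near) edge, 222 mm from the hinge line. The hatch top is flat and bare except for the bolt, which lies along the middle (y = 0).
- bolt (a joint): how far the steel barrel bolt has slid, m: 0 = drawn right back, 0.034 = home in the keeper (hard stops). It slides on the hatch, square to and towards the free edge (the chest's -x when the hatch is shut). Friction about 2 N; it stays where it is left. Starts at 0 to 0.006.
- slot_corner (a point): the corner of the L-shaped slot, on top of the bolt's barrel: a steel tube 20 mm across, 70 long on a 40 mm wide plate, axis 13 mm and top 23 mm above the hatch, front end 4 mm behind the free edge. The slot, 11 mm wide, runs along the tube's top from here away from the free edge; from here its second leg goes round the tube to the chest's -y side. The knob's 6 mm stem sticks out of it.
- knob (a joint): turn of the bolt's knob about the bolt axis, rad: 0 = stem upright (square to the hatch), 1.4 = turned over to the chest's -y side as far as the slot lets it (hard stop). Until the bolt has slid 0.0315 m it can only rock 0.1 to 0.2 rad. Friction about 0.04 N m (1.3 N at the ball); it stays where it is left.
- knob_center (a point): centre of the steel ball on the knob, 17 mm in diameter, 32 mm from the bolt axis on a 6 mm stem. With the hatch shut and the stem upright it is 45 mm above the hatch top, at the chest's y = 0, and at the chest's x = -53 mm (bolt drawn back) to -87 mm (bolt home). With the stem turned right over it is 31.5 mm to the -y side and 18.6 mm above the hatch top.
- keeper (a point): the keeper, a small steel staple (16 by 24 mm, 25 mm high) on the deck in front of the free edge that the bolt's 12 mm round end enters; this point is the middle of its opening.
- jar: clear specimen jar, 52 mm across, 50 high, standing on the chest's +y rim; not to be moved. Origin under its centre.
- timer: white bench timer, 65 by 30 mm, 45 high, standing on the chest's -y rim; not to be moved. Origin under its centre.
- bottle_a: glass reagent bottle with screw cap, 72 mm across, 155 high, on the bench at the chest's +y side; not to be moved. Origin under its centre.
- bottle_b: smaller glass reagent bottle with screw cap, 60 mm across, 125 high, on the bench at the chest's +y side; not to be moved. Origin under its centre.
- rack: tube rack with small tubes, 140 (x) by 75 mm, 57 high, on the bench at the chest's -y side; not to be moved. Origin under its centre.
- beaker: small empty glass beaker, 48 mm across, 55 high, standing on the chest's +y rim; not to be moved. Origin under its centre.

How it is judged:
By the outcome, as a careful person would: the job done as asked, in the order asked, and still so for the second after the job is handed in, with the robot touching nothing.
It also fails if it takes over 50 s, if anything falls off the work surface, if the arm or the gripper's body presses on something with over 40 N, if the wrist force passes 120 N, or if a joint passes its speed limit or range.

### The arm

A 6-joint arm with a two-finger parallel gripper is mounted at the origin on the work surface. World frame = base frame: x ahead of the robot, y to its left, z up, the work surface at z = 0. Lengths are in m, angles in rad, forces in N, time in s.
With the tool pointing down it reaches from about 0.3 to 0.875 m from the base axis. Payload 6.4 kg.
Tool frame: the origin (TCP) lies on the centre line of the jaws, within the pads' length; the fingertips stand tips_ahead ahead of it and the grasp point (between the pads) lies 6 mm ahead of it (tips_ahead is the distance from the TCP to the fingertips, in m); z points along the fingers, x is the direction in which the jaws open and shut, and the axes are right-handed (so a half turn about z gives the same grasp; the last joint's range is limited). The gripper opens to 88 mm and grips with 3 to 60 N. Pads are 18 mm wide; open, the fingers measure 123 mm over their backs; the gripper's body (75 mm by 187 mm) begins 45 mm behind the grasp point.
Start: joints at [-1.46, 0.181, 1.607, -0, 1.354, -0.206], TCP at [0.179, -0.546, 0.264] pointing down, gripper open.
Joint ranges: [-2.99, 2.99], [-0.89, 2.07], [0.3, 2.58], [-1.14, 4.28], [0, 2.63], [-3.12, 3.12]. Speed limits (rad/s): [2.57, 2.57, 3.01, 3.14, 3.14, 3.14].

### API

Orientations are given as a unit quaternion [x, y, z, w].
In Python, from station import * gives the robot as it stands.
- The arm moves only by the shell command python3 -m jog 'ROWS' [FORCE]. ROWS is JSON, a list of rows, each an object of numbers: "dx", "dy", "dz": the shift along the tool's x, y, z in cm; "wx", "wy", "wz": the turn, a rotation vector about the tool's x, y, z in degrees; "fingers": the finger opening in cm, from 0 to 8.81. In form: [{"dx": .., "dy": .., "dz": .., "wx": .., "wy": .., "wz": .., "fingers": ..}, ...]. A call has 1 to 12 rows; each row shifts and turns the pose as measured when the row begins, along the tool's axes as they then stand; what a row does not reach is not made up. A row lasts 1/12 s, in which the tool goes at most 41.7 mm and 7.16 degrees, less where a joint would pass 70% of its speed; a pose out of reach is approached as far as the arm can. A call is refused whole if a number of a shift passes 4.17 or a number of a turn 7.16, either way. A call with a gripper value outside its range is refused whole. The fingers move at their own pace and stop on an object; FORCE is the grip in N (left out, the last holds). Time passes only in rows, so rows that do not move let the fingers close. It gives the time, the measured TCP pose, the force and the opening at its end, in the units of the state.
- observe(): the state, without advancing time (a new reading comes with each control period).
- capture(name): name is "scene" or "top"; returns a dict with "frame" (480x640x3 uint8, red, green, blue), "fx", "fy", "cx", "cy" (pixels), "origin" and "rotation" of the camera in the world. Camera axes: x right, y down, z forward; pixel columns grow to the right and rows downward; lengths in m; the calibration is good to about 2 mm. A picture is of the moment at which its call begins. There is no depth.
- sign_off(): hands the job in, once; it reports no verdict.
The state is a dict: "time_s": time; "joint_pos": joint angles; "joint_vel": joint speeds; "effort": joint torques, N m; "position": TCP position; "tcp_rot": TCP orientation; "wrist_force": force on the tool from outside, world axes, zero at the start; "ft_torque": the same for the moment, N m; "width": opening from 0.0 (shut) to 1.0 (fully open).
Only numpy, scipy, OpenCV 4.12 (cv2) and the standard library are available. Lean on these libraries where they do the work, as an engineer would, in place of code of your own. Each camera call takes 0.05 s, during which the arm holds its last target.

## Working session

There is one attempt and no reset: what is moved stays moved. The work goes in short steps, Python scripts to look and compute and a shell command to move; the robot and the scene stay as the last step left them, time stands still between calls to the robot, and variables do not carry over. Pictures are saved under pics/ and viewed, and the job is handed in when it is done.

```bash
ls; mkdir -p pics
python3 - <<'E'
from station import *
import cv2
print(observe())
for n in("scene","top"):
    c=capture(n); cv2.imwrite(f"pics/{n}0.png",c["frame"][:,:,::-1]); print(n,{k:v for k,v in c.items() if k!="frame"})
E
```

```text
pics
{'time_s': 0.0, 'joint_pos': array([-1.46031765e+00,  1.81533891e-01,  1.60801621e+00, -4.82826634e-05,
        1.35378617e+00, -2.06309423e-01]), 'joint_vel': array([ 0.00057408, -0.00068885, -0.00050814,  0.00033023, -0.00019426,
        0.00021001]), 'effort': array([ 1.95997469e-03, -4.33868873e+01, -3.41847754e+01,  7.03908876e-02,
        3.87132098e-02, -1.41359528e-04]), 'position': array([ 0.17906389, -0.54588208,  0.26281016]), 'tcp_rot': array([ 8.09791645e-01, -5.86716909e-01, -6.03672424e-04, -6.29430129e-04]), 'wrist_force': array([-0.06065738, -0.29743269, -0.26954618]), 'ft_torque': array([-0.00996729,  0.05843429, -0.02871369]), 'width': 1.0015339155071856}
scene {'fx': 587.7755605352171, 'fy': 587.7755605352171, 'cx': 312.5737651431683, 'cy': 238.96815650445254, 'origin': array([ 0.53503391, -0.53466934,  1.03927209]), 'rotation': array([ 0.9586776 ,  0.01017963,  0.00528324, -0.28426348])}
top {'fx': 499.5098307598656, 'fy': 499.5098307598656, 'cx': 318.1821031342125, 'cy': 235.06980408760433, 'origin': array([0.42647483, 0.0220501 , 1.04701114]), 'rotation': array([ 0.70656024, -0.7044252 ,  0.05070192, -0.04457655])}
```

View pics/scene0.png

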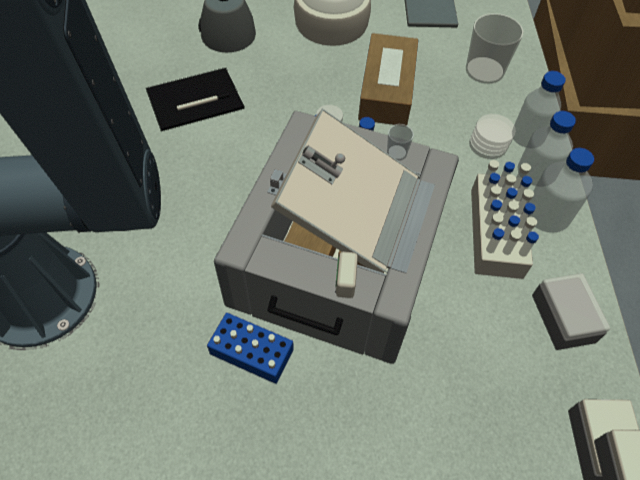

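View pics/top0.png

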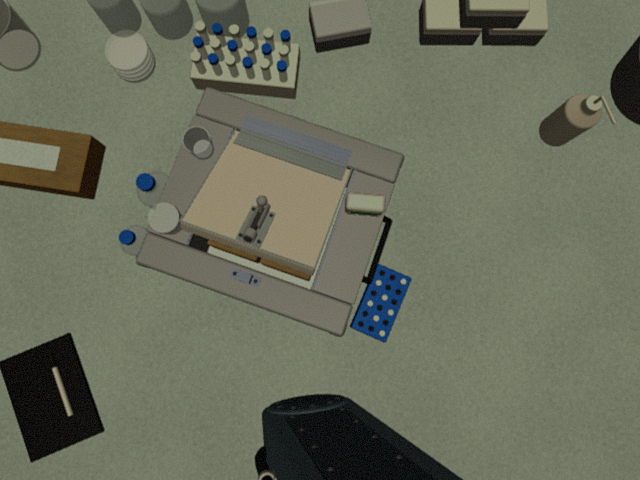

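Run:
```python
import cv2
a=cv2.imread("pics/top0.png")[90:330,170:490]; cv2.imwrite("pics/top0z.png",cv2.resize(a,(800,600),interpolation=cv2.INTER_CUBIC))
a=cv2.imread("pics/scene0.png")[20:320,170:570]; cv2.imwrite("pics/scene0z.png",cv2.resize(a,(800,600),interpolation=cv2.INTER_CUBIC))
```

```text
(no output)
```

View pics/top0z.png

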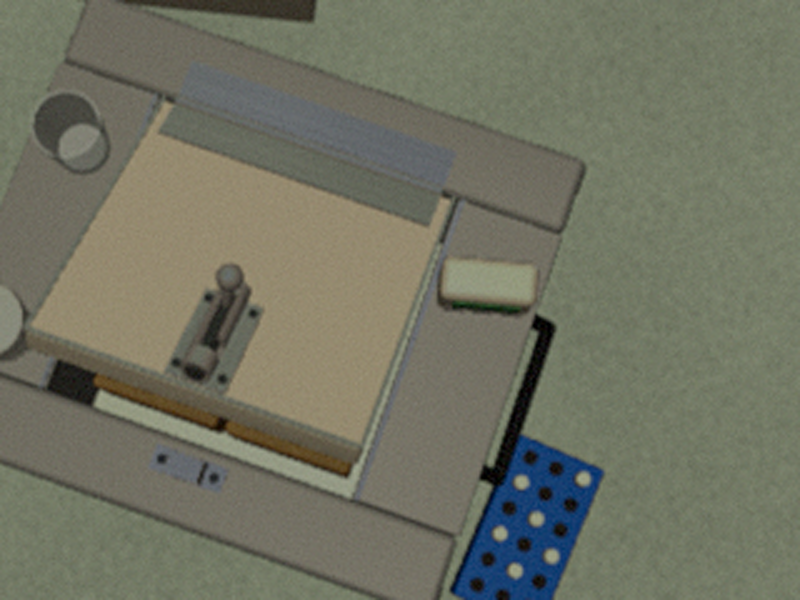

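View pics/scene0z.png

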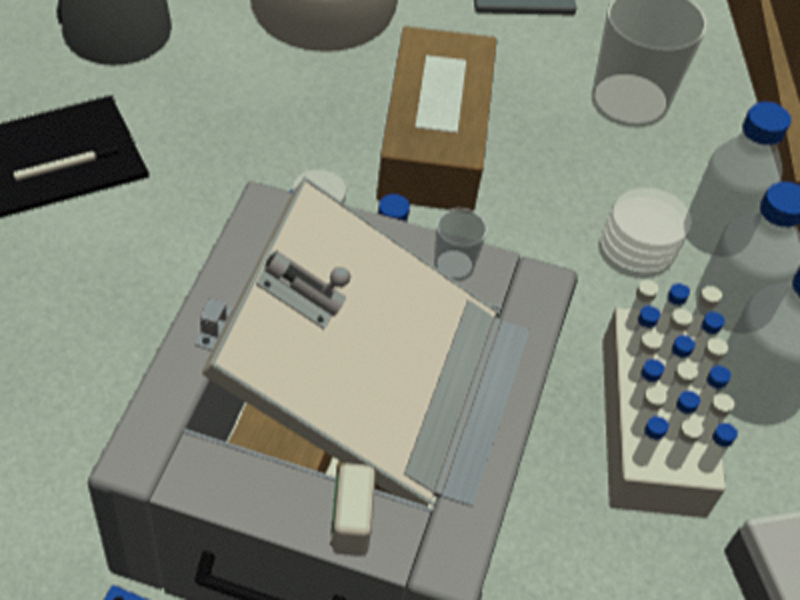

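```bash
cat > h.py <<'E'
import numpy as np
from scipy.spatial.transform import Rotation as R
from scipy.optimize import least_squares
CAM={"scene":dict(f=587.7755605,cx=312.57376,cy=238.968156,o=[0.53503391,-0.53466934,1.03927209],q=[0.9586776,0.01017963,0.00528324,-0.28426348]),
"top":dict(f=499.50983,cx=318.1821,cy=235.0698,o=[0.42647483,0.0220501,1.04701114],q=[0.70656024,-0.7044252,0.05070192,-0.04457655])}
def proj(n,p):
    c=CAM[n];v=R.from_quat(c["q"]).inv().apply(np.asarray(p)-c["o"]);return np.stack([c["cx"]+c["f"]*v[...,0]/v[...,2],c["cy"]+c["f"]*v[...,1]/v[...,2]],-1)
def ray(n,uv,z):
    c=CAM[n];d=R.from_quat(c["q"]).apply([(uv[0]-c["cx"])/c["f"],(uv[1]-c["cy"])/c["f"],1]);o=np.array(c["o"]);return o+d*(z-o[2])/d[2]
def tri(pt,ps):
    r=least_squares(lambda p:np.r_[proj("top",p)-pt,proj("scene",p)-ps],[.5,0,.2]);return r.x,r.fun
def chest(p,q):  # q=(x,y,yaw) chest->world
    return R.from_euler("z",q[2]).apply(np.asarray(p))+[q[0],q[1],0]
E
python3 - <<'E'
from h import *
D=.19
obs=[("top",(208,88),(.17,.19)),("top",(404,153),(.17,-.19)),("top",(344,334),(-.17,-.19)),("top",(137,263),(-.17,.19)),
("scene",(297.5,111),(-.17,.19)),("scene",(458.5,155),(.17,.19)),("scene",(216,261.5),(-.17,-.19))]
f=lambda q:np.concatenate([proj(n,chest([*p,D],q))-uv for n,uv,p in obs])
r=least_squares(f,[.5,0,.2]);print(r.x,np.degrees(r.x[2]),r.fun.round(1))
q=r.x
ob2=[("top",(182,222),1),("top",(314.8,268),-1),("scene",(322,111),1),("scene",(273.5,203.5),-1)]
g=lambda a:np.concatenate([proj(n,chest([.112-.222*np.cos(a[0]),s*.11,.19+.222*np.sin(a[0])],q))-uv for n,uv,s in ob2])
s=least_squares(g,[.35]);print("hatch",s.x,s.fun.round(1))
a=s.x[0]
k,e=tri((262,200),(340,158.5));print("knob",k,e)
kc=R.from_euler("z",-q[2]).apply(k-[q[0],q[1],0]);print("knob chest",kc)
v=kc-[.112,0,.19];print("along",-v[0]*np.cos(a)+v[2]*np.sin(a),"h",v[0]*np.sin(a)+v[2]*np.cos(a))
print("top keep",ray("top",((190/2.5)+170,(467/2.5)+90),.19))
for n,c in (("keeper",[-.13,0,.19]),("knob0",[-.053,0,.235]),("knobhome",[-.087,0,.235])):print(n,chest(c,q))
E
```

```text
[ 0.5949587   0.09281095 -0.3307791 ] -18.95224618715364 [-1.8 -4.4  2.8 -2.1  1.5  1.2 -1.5 -1.5 -4.  -1.8  1.3 -0.4 -3.5 -0.1]
hatch [0.46574596] [-0.4 -0.2  2.5  0.8 -1.2 -0.5  0.9  0.6]
knob [0.58070833 0.10087361 0.30511193] [-0.04431075 -0.24176198 -0.2577169   0.06725039]
knob chest [-0.01609644  0.00299735  0.30511193]
along 0.16614802904875017 h 0.0453242392545858
top keep [0.47030374 0.13800449 0.19      ]
keeper [0.47200605 0.13503235 0.19      ]
knob0 [0.54483185 0.11002429 0.235     ]
knobhome [0.512675   0.12106681 0.235     ]
```

Run:
```python
import station
print([n for n in dir(station) if n[0]!='_'], getattr(station,'tips_ahead',None))
from h import *
obs=[("top",(208,88),(.17,.19)),("top",(404,153),(.17,-.19)),("top",(344,334),(-.17,-.19)),("top",(137,263),(-.17,.19)),
("scene",(297.5,111),(-.17,.19)),("scene",(458.5,155),(.17,.19)),("scene",(216,261.5),(-.17,-.19))]
ob2=[("top",(182,222),1),("top",(314.8,268),-1),("scene",(322,111),1),("scene",(273.5,203.5),-1)]
def hp(a,d,h,y,q): return chest([.112-d*np.cos(a)+h*np.sin(a),y,.19+d*np.sin(a)+h*np.cos(a)],q)
def F(p):
    q=p[:3];a=p[3];b=p[4]
    return np.r_[np.concatenate([.3*(proj(n,chest([*c,.19],q))-uv) for n,uv,c in obs]),
    np.concatenate([.8*(proj(n,hp(a,.222,0,s*.11,q))-uv) for n,uv,s in ob2]),
    3*(proj("top",hp(a,.165+b,.045,0,q))-(262,200)),3*(proj("scene",hp(a,.165+b,.045,0,q))-(340,158.5))]
r=least_squares(F,[.595,.093,-.33,.46,0]);print(r.x,r.fun.round(1))
q=r.x[:3]
for n,c in (("knob0",[-.053,0,.235]),("knobhome",[-.087,0,.235]),("press",[-.085,-.065,.19])):print(n,chest(c,q), proj("top",chest(c,q)))
```

```text
['Unreachable', 'capture', 'observe', 'sign_off', 'tips_ahead'] 0.025
[ 0.59629314  0.09537398 -0.33084579  0.46407106  0.001315  ] [-1.  -1.5  0.4 -0.8 -0.   0.1 -0.9 -0.7 -1.  -0.8  0.5 -0.4 -0.8 -0.4
 -1.6 -0.8  0.6  0.1 -0.4 -1.1  1.4 -0.5  0.2 -0.4 -1.   0.9]
knob0 [0.54616744 0.11259066 0.235     ] [258.82774344 229.11315021]
knobhome [0.51401133 0.12363533 0.235     ] [251.69384722 248.57341589]
press [0.49478807 0.06151073 0.19      ] [290.89443247 262.64467177]
```

```bash
cat >> h.py <<'E'
Q=np.array([0.59629314,0.09537398,-0.33084579])
def rem(c,tipz,q=Q):
    """remaining move in tool axes (cm) to put tip at chest (x,y), height tipz world; rot err deg"""
    from station import observe
    s=observe();T=R.from_quat(s["tcp_rot"]);w=chest([*c,tipz+.025],q)
    Rd=R.from_matrix(np.column_stack([[np.cos(q[2]),np.sin(q[2]),0],[np.sin(q[2]),-np.cos(q[2]),0],[0,0,-1]]))
    tip=s["position"]+T.apply([0,0,.025]);tc=R.from_euler("z",-q[2]).apply(tip-[q[0],q[1],0])
    print("t",round(s["time_s"],2),"tip chest mm",(tc*1000).round(1),"F",np.round(R.from_euler("z",-q[2]).apply(s["wrist_force"]),1),"j",s["joint_pos"].round(2))
    print("rem d cm",(T.inv().apply(w-s["position"])*100).round(2),"w deg",np.degrees((T.inv()*Rd).as_rotvec()).round(2),"after rot d",(Rd.inv().apply(w-s["position"])*100).round(2))
E
python3 -m jog '[{"wz":-6.6,"dz":-1.7,"fingers":0},{"wz":-6.6,"dz":-1.7},{"wz":-6.6,"dz":-1.7},{"wz":-6.6,"dz":-1.7},{"wz":-6.6,"dz":-1.7},{"wz":-6.6,"dz":-1.7},{"wz":-6.6,"dz":-1.7},{"wz":-6.6,"dz":-1.7}]' 20
python3 -c "
from h import *
rem((-.085,-.065),.37)"
```

```text
t 0.1 tip chest mm [-186.3 -742.   237.9] F [-0.1  0.3  0.4] j [-1.46  0.18  1.61 -0.    1.35 -0.21]
rem d cm [-47.91 -48.93 -13.12] w deg [ -0.06   0.07 -52.89] after rot d [ 10.13 -67.71 -13.21]$[0]: bad value
```

```bash
python3 -m jog '[{"dx":0,"dy":0,"dz":-1.7,"wx":0,"wy":0,"wz":-6.6,"fingers":0},{"dx":0,"dy":0,"dz":-1.7,"wx":0,"wy":0,"wz":-6.6,"fingers":0},{"dx":0,"dy":0,"dz":-1.7,"wx":0,"wy":0,"wz":-6.6,"fingers":0},{"dx":0,"dy":0,"dz":-1.7,"wx":0,"wy":0,"wz":-6.6,"fingers":0},{"dx":0,"dy":0,"dz":-1.7,"wx":0,"wy":0,"wz":-6.6,"fingers":0},{"dx":0,"dy":0,"dz":-1.7,"wx":0,"wy":0,"wz":-6.6,"fingers":0},{"dx":0,"dy":0,"dz":-1.7,"wx":0,"wy":0,"wz":-6.6,"fingers":0},{"dx":0,"dy":0,"dz":-1.7,"wx":0,"wy":0,"wz":-6.6,"fingers":0}]' 20
python3 -c "
from h import *
rem((-.085,-.065),.37)"
```

```text
time_s: 0.77
position: [0.1787, -0.5425, 0.3942]
tcp_rot: [0.989, -0.146, -0.003, -0.01]
wrist_force: [-0.2, -0.4, 0.8]
width: 0.421
t 0.77 tip chest mm [-188.  -738.4  369.2] F [-0.1 -0.4  0.8] j [-1.46  0.11  1.43 -0.    1.63 -1.17]
rem d cm [ 12.86 -66.94   1.15] w deg [-1.13  0.51  2.2 ] after rot d [ 10.28 -67.39  -0.08]
```

```bash
python3 -m jog '[{"dx":0.8,"dy":-4,"dz":0,"wx":-1.1,"wy":0.5,"wz":2.2,"fingers":0},{"dx":0.6,"dy":-4,"dz":0,"wx":0,"wy":0,"wz":0,"fingers":0},{"dx":0.6,"dy":-4,"dz":0,"wx":0,"wy":0,"wz":0,"fingers":0},{"dx":0.6,"dy":-4,"dz":0,"wx":0,"wy":0,"wz":0,"fingers":0},{"dx":0.6,"dy":-4,"dz":0,"wx":0,"wy":0,"wz":0,"fingers":0},{"dx":0.6,"dy":-4,"dz":0,"wx":0,"wy":0,"wz":0,"fingers":0},{"dx":0.6,"dy":-4,"dz":0,"wx":0,"wy":0,"wz":0,"fingers":0},{"dx":0.6,"dy":-4,"dz":0,"wx":0,"wy":0,"wz":0,"fingers":0},{"dx":0.6,"dy":-4,"dz":0,"wx":0,"wy":0,"wz":0,"fingers":0},{"dx":0.6,"dy":-4,"dz":0,"wx":0,"wy":0,"wz":0,"fingers":0}]'
python3 -c "
from h import *
rem((-.085,-.065),.37)"
```

```text
time_s: 1.6
position: [0.3636, -0.1773, 0.3924]
tcp_rot: [0.986, -0.167, -0.001, 0.0]
wrist_force: [1.9, 0.6, -0.2]
width: 0.003
t 1.6 tip chest mm [-131.5 -333.5  367.4] F [ 1.6  1.2 -0.2] j [-0.75 -0.31  1.81 -0.    1.64 -0.41]
rem d cm [  4.51 -26.87  -0.29] w deg [ 0.04  0.06 -0.28] after rot d [  4.65 -26.85  -0.26]
```

```bash
python3 -m jog '[{"dx":0.7,"dy":-4,"dz":0,"wx":0,"wy":0,"wz":0,"fingers":0},{"dx":0.7,"dy":-4,"dz":0,"wx":0,"wy":0,"wz":0,"fingers":0},{"dx":0.7,"dy":-4,"dz":0,"wx":0,"wy":0,"wz":0,"fingers":0},{"dx":0.7,"dy":-4,"dz":0,"wx":0,"wy":0,"wz":0,"fingers":0},{"dx":0.7,"dy":-4,"dz":0,"wx":0,"wy":0,"wz":0,"fingers":0},{"dx":0.7,"dy":-4,"dz":0,"wx":0,"wy":0,"wz":0,"fingers":0},{"dx":0.4,"dy":-2,"dz":0,"wx":0,"wy":0,"wz":0,"fingers":0},{"dx":0,"dy":0,"dz":0,"wx":0,"wy":0,"wz":0,"fingers":0}]'
python3 - <<'E'
from h import *
import cv2
from station import capture
rem((-.085,-.065),.30)
c=capture("scene");cv2.imwrite("pics/s1.png",cv2.resize(c["frame"][20:320,170:570,::-1],(800,600)))
E
```

```text
time_s: 2.27
position: [0.4932, 0.0683, 0.3904]
tcp_rot: [0.987, -0.164, -0.001, -0.0]
wrist_force: [-0.5, 0.2, -0.6]
width: 0.005
t 2.27 tip chest mm [-88.7 -59.  365.4] F [-0.6 -0.  -0.6] j [-0.1  -0.07  1.62  0.    1.6   0.23]
rem d cm [0.37 0.6  6.54] w deg [-0.04  0.07  0.13] after rot d [0.37 0.59 6.54]
```

View pics/s1.png

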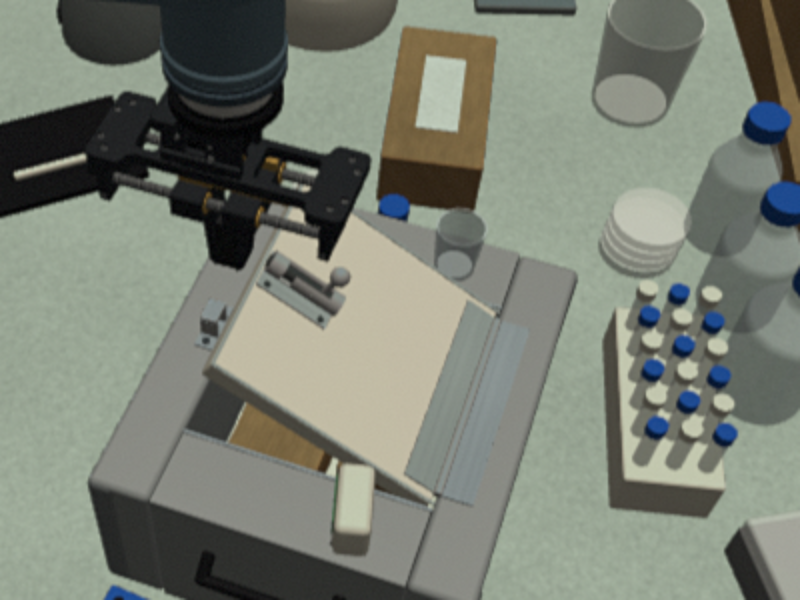

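```bash
python3 -m jog '[{"dx":1.2,"dy":0.6,"dz":2,"wx":0,"wy":0,"wz":0,"fingers":0},{"dx":0,"dy":0,"dz":2.5,"wx":0,"wy":0,"wz":0,"fingers":0},{"dx":0,"dy":0,"dz":1.5,"wx":0,"wy":0,"wz":0,"fingers":0},{"dx":0,"dy":0,"dz":1.5,"wx":0,"wy":0,"wz":0,"fingers":0},{"dx":0,"dy":0,"dz":1.5,"wx":0,"wy":0,"wz":0,"fingers":0},{"dx":0,"dy":0,"dz":1.5,"wx":0,"wy":0,"wz":0,"fingers":0},{"dx":0,"dy":0,"dz":1.5,"wx":0,"wy":0,"wz":0,"fingers":0}]'
python3 -c "
from h import *
rem((-.075,-.065),.19)"
```

```text
time_s: 2.9
position: [0.5011, 0.0497, 0.2695]
tcp_rot: [0.986, -0.166, 0.002, 0.001]
wrist_force: [-1.6, -0.1, 2.2]
width: 0.004
t 2.9 tip chest mm [-75.1 -74.2 244.5] F [-1.5 -0.6  2.2] j [-0.14  0.01  1.78 -0.    1.35  0.2 ]
rem d cm [-0.01 -0.92  5.45] w deg [ 0.12 -0.28 -0.11] after rot d [ 0.02 -0.91  5.45]
```

```bash
python3 -m jog '[{"dx":0,"dy":0,"dz":1.2,"wx":0,"wy":0,"wz":0,"fingers":0},{"dx":0,"dy":0,"dz":1.2,"wx":0,"wy":0,"wz":0,"fingers":0},{"dx":0,"dy":0,"dz":1.2,"wx":0,"wy":0,"wz":0,"fingers":0},{"dx":0,"dy":0,"dz":0.8,"wx":0,"wy":0,"wz":0,"fingers":0},{"dx":0,"dy":0,"dz":0.5,"wx":0,"wy":0,"wz":0,"fingers":0}]'
python3 -c "
from h import *
rem((-.075,-.065),.19)"
```

```text
time_s: 3.32
position: [0.4973, 0.0429, 0.2165]
tcp_rot: [0.986, -0.169, 0.0, 0.002]
wrist_force: [0.5, 1.8, 1.3]
width: 0.005
t 3.32 tip chest mm [-76.6 -81.9 191.5] F [-0.1  1.8  1.3] j [-0.15  0.06  1.84 -0.    1.24  0.19]
rem d cm [ 0.14 -1.68  0.14] w deg [ 0.23 -0.04 -0.56] after rot d [ 0.16 -1.68  0.15]
```

```bash
python3 -m jog '[{"dx":0,"dy":-0.3,"dz":0.3,"wx":0,"wy":0,"wz":0,"fingers":0},{"dx":0,"dy":0,"dz":0.3,"wx":0,"wy":0,"wz":0,"fingers":0},{"dx":0,"dy":0,"dz":0.3,"wx":0,"wy":0,"wz":0,"fingers":0}]'
python3 -c "
from h import *
rem((-.075,-.065),.19)"
```

```text
time_s: 3.57
position: [0.4973, 0.0428, 0.2153]
tcp_rot: [0.985, -0.17, -0.001, 0.004]
wrist_force: [-10.1, 5.7, 20.3]
width: 0.006
t 3.57 tip chest mm [-76.5 -82.  190.3] F [-11.4   2.1  20.3] j [-0.15  0.06  1.84 -0.01  1.24  0.2 ]
rem d cm [ 0.13 -1.69  0.02] w deg [ 0.42  0.03 -0.67] after rot d [ 0.15 -1.68  0.03]
```

```bash
python3 -m jog '[{"dx":0,"dy":0,"dz":-1.5,"wx":0.4,"wy":0,"wz":-0.6,"fingers":0},{"dx":0,"dy":0,"dz":-2.5,"wx":0,"wy":0,"wz":0,"fingers":0},{"dx":0,"dy":0,"dz":-3,"wx":0,"wy":0,"wz":0,"fingers":0},{"dx":2,"dy":0,"dz":-1,"wx":0,"wy":0,"wz":0,"fingers":0},{"dx":3,"dy":0,"dz":0,"wx":0,"wy":0,"wz":0,"fingers":0},{"dx":0,"dy":0,"dz":0,"wx":0,"wy":0,"wz":0,"fingers":0}]'
python3 - <<'E'
from h import *
import cv2
from station import capture
rem((-.025,0),.28)
c=capture("scene");cv2.imwrite("pics/s2.png",cv2.resize(c["frame"][60:285,200:500,::-1],(800,600),interpolation=cv2.INTER_CUBIC))
c=capture("top");cv2.imwrite("pics/t2.png",cv2.resize(c["frame"][120:330,170:450,::-1],(800,600),interpolation=cv2.INTER_CUBIC))
E
```

```text
time_s: 4.07
position: [0.5446, 0.0234, 0.3025]
tcp_rot: [0.986, -0.166, 0.001, 0.001]
wrist_force: [-0.9, -0.8, -0.5]
width: 0.002
t 4.07 tip chest mm [-25.5 -84.9 277.5] F [-0.6 -1.  -0.5] j [-0.17  0.08  1.64 -0.    1.42  0.16]
rem d cm [ 0.04 -8.49 -0.27] w deg [ 0.08 -0.16 -0.13] after rot d [ 0.06 -8.49 -0.25]
```

View pics/s2.png

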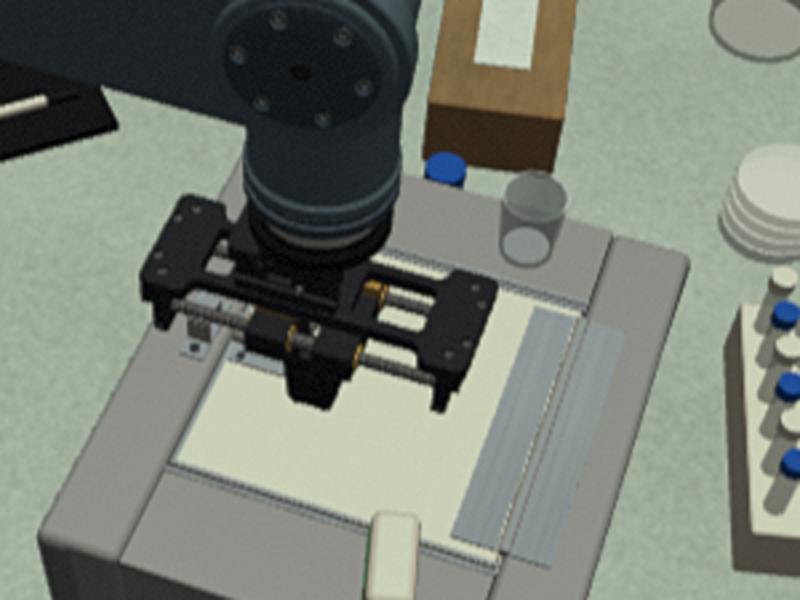

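View pics/t2.png

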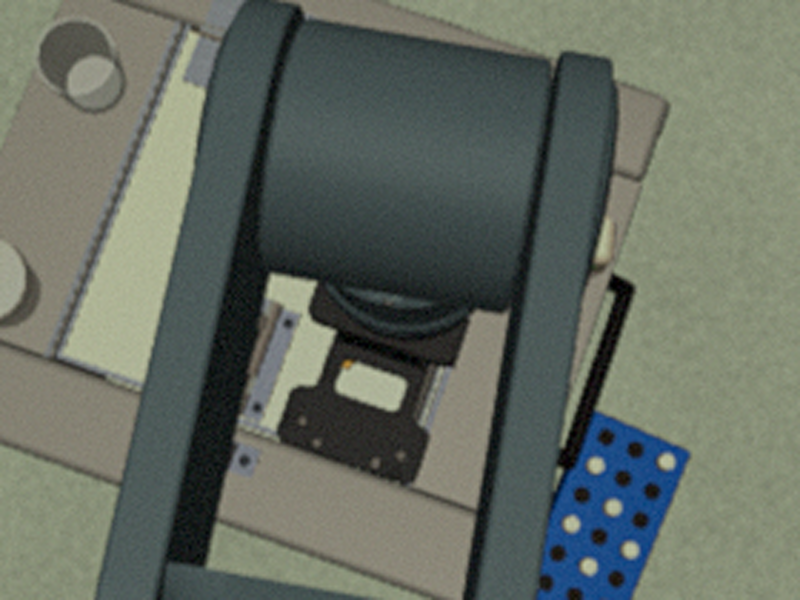

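Run:
```python
from h import *
for n,c in (("scene",(-.11,-.11)),("scene",(.11,-.11)),("scene",(.11,.11)),("top",(-.11,.11)),("top",(.11,.11))):print(n,c,proj(n,chest([*c,.19],Q)))
print([584/2.667+200,305/2.667+60],[183/2.857+170,20/2.857+120])
```

```text
scene (-0.11, -0.11) [264.80113344 233.2983153 ]
scene (0.11, -0.11) [387.02337083 271.82325983]
scene (0.11, 0.11) [419.52925789 175.53200305]
top (-0.11, 0.11) [190.31443887 243.0995254 ]
top (0.11, 0.11) [234.83064176 127.21999733]
[418.9726284214473, 174.36070491188602] [234.053202660133, 127.00035001750088]
```

```bash
python3 -m jog '[{"dx":0.5,"dy":-2.5,"dz":0,"wx":0,"wy":0,"wz":0,"fingers":0},{"dx":0.5,"dy":-3,"dz":0,"wx":0,"wy":0,"wz":0,"fingers":0},{"dx":0,"dy":-3,"dz":0,"wx":0,"wy":0,"wz":0,"fingers":0},{"dx":0,"dy":0,"dz":0,"wx":0,"wy":0,"wz":0,"fingers":0}]'
python3 - <<'E'
from h import *
import cv2
from station import capture
rem((-.015,0),.221)
c=capture("scene");cv2.imwrite("pics/s3.png",cv2.resize(c["frame"][60:285,200:500,::-1],(800,600),interpolation=cv2.INTER_CUBIC))
E
```

```text
time_s: 4.5
position: [0.5759, 0.1025, 0.2997]
tcp_rot: [0.986, -0.168, -0.003, 0.001]
wrist_force: [-1.6, 0.3, 0.2]
width: 0.004
t 4.5 tip chest mm [-2.180e+01  1.000e-01  2.747e+02] F [-1.6 -0.2  0.2] j [-0.03  0.18  1.54 -0.    1.43  0.31]
rem d cm [ 0.69 -0.01  5.37] w deg [ 0.19  0.33 -0.41] after rot d [0.66 0.01 5.37]
```

View pics/s3.png

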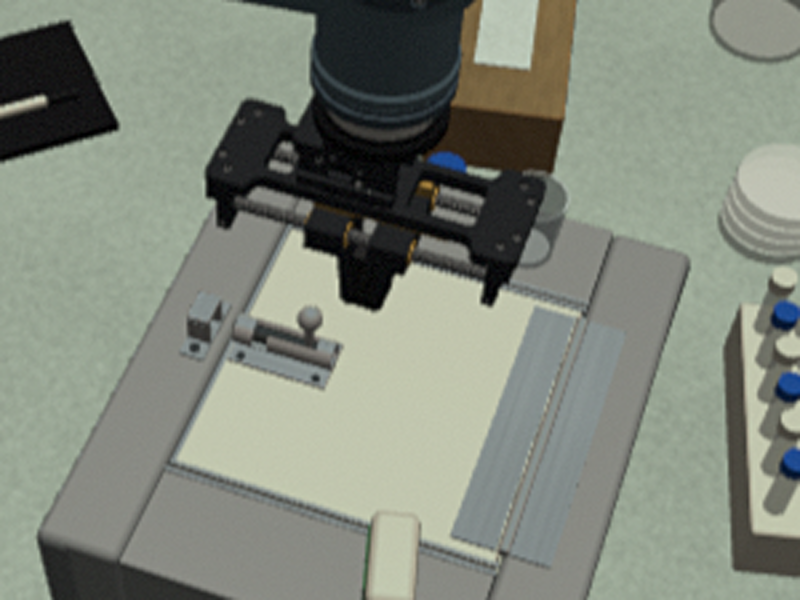

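```bash
python3 -m jog '[{"dx":0.7,"dy":0,"dz":1,"wx":0,"wy":0,"wz":0,"fingers":0},{"dx":0,"dy":0,"dz":1.6,"wx":0,"wy":0,"wz":0,"fingers":0},{"dx":0,"dy":0,"dz":1.6,"wx":0,"wy":0,"wz":0,"fingers":0},{"dx":0,"dy":0,"dz":1,"wx":0,"wy":0,"wz":0,"fingers":0},{"dx":0,"dy":0,"dz":0,"wx":0,"wy":0,"wz":0,"fingers":0}]'
python3 - <<'E'
from h import *
import cv2
from station import capture
print(proj("scene",chest([-.054,0,.235],Q)))
rem((-.062,0),.221)
c=capture("scene");cv2.imwrite("pics/s4.png",cv2.resize(c["frame"][110:260,240:440,::-1],(800,600),interpolation=cv2.INTER_CUBIC))
E
```

```text
time_s: 4.97
position: [0.5788, 0.0946, 0.2431]
tcp_rot: [0.986, -0.168, -0.004, 0.003]
wrist_force: [-0.3, -0.1, -0.8]
width: 0.008
[317.19538431 179.29624446]
t 4.97 tip chest mm [-16.5  -6.6 218.1] F [-0.3 -0.2 -0.8] j [-0.04  0.23  1.59 -0.01  1.33  0.3 ]
rem d cm [-4.58 -0.61 -0.26] w deg [ 0.45  0.44 -0.42] after rot d [-4.57 -0.64 -0.29]
```

View pics/s4.png

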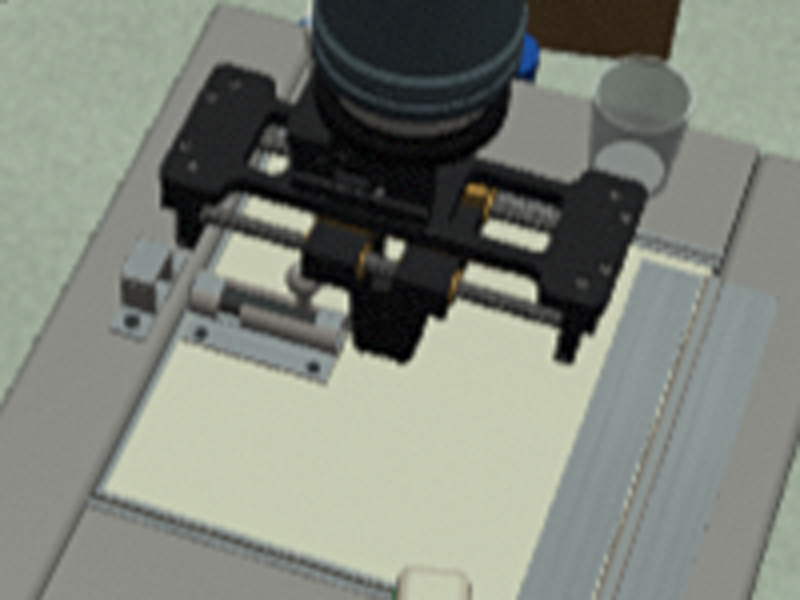

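Run:
```python
from h import *
for uv in ((381,200),(287.5,171),(338,199),(331,197)):
  for y in (-.006,-.02):
    f=lambda p:proj("scene",chest([p[0],y,p[1]],Q))-uv
    print(uv,y,(least_squares(f,[0,.25]).x*1000).round())
```

```text
(381, 200) -0.006 [ 64. 237.]
(381, 200) -0.02 [ 65. 256.]
(287.5, 171) -0.006 [-107.  242.]
(287.5, 171) -0.02 [-101.  260.]
(338, 199) -0.006 [-12. 205.]
(338, 199) -0.02 [ -8. 224.]
(331, 197) -0.006 [-25. 205.]
(331, 197) -0.02 [-21. 224.]
```

```bash
python3 -m jog '[{"dx":0,"dy":-0.7,"dz":-0.1,"wx":0.4,"wy":0.4,"wz":-0.4,"fingers":0},{"dx":-0.8,"dy":0,"dz":0,"wx":0,"wy":0,"wz":0,"fingers":0},{"dx":-0.8,"dy":0,"dz":0,"wx":0,"wy":0,"wz":0,"fingers":0},{"dx":-0.8,"dy":0,"dz":0,"wx":0,"wy":0,"wz":0,"fingers":0},{"dx":-0.8,"dy":0,"dz":0,"wx":0,"wy":0,"wz":0,"fingers":0}]'
python3 - <<'E'
from h import *
rem((-.062,0),.221)
E
```

```text
time_s: 5.43
position: [0.5513, 0.1109, 0.2475]
tcp_rot: [0.986, -0.166, 0.003, -0.0]
wrist_force: [1.7, -1.1, -1.4]
width: 0.008
t 5.43 tip chest mm [-4.750e+01  1.000e-01  2.225e+02] F [ 2.  -0.5 -1.4] j [-0.01  0.16  1.66 -0.    1.31  0.32]
rem d cm [-1.44  0.01  0.14] w deg [-0.06 -0.34 -0.13] after rot d [-1.44  0.01  0.15]
```

```bash
python3 -m jog '[{"dx":-0.6,"dy":0,"dz":0.1,"wx":0,"wy":0,"wz":0,"fingers":0},{"dx":-0.5,"dy":0,"dz":0,"wx":0,"wy":0,"wz":0,"fingers":0},{"dx":-0.3,"dy":0,"dz":0,"wx":0,"wy":0,"wz":0,"fingers":0},{"dx":-0.3,"dy":0,"dz":0,"wx":0,"wy":0,"wz":0,"fingers":0}]'
python3 - <<'E'
from h import *
rem((-.062,0),.221)
E
```

```text
time_s: 5.77
position: [0.533, 0.1176, 0.2483]
tcp_rot: [0.986, -0.165, 0.005, 0.0]
wrist_force: [2.1, -0.5, -1.8]
width: 0.002
t 5.77 tip chest mm [-66.8   0.5 223.3] F [ 2.2  0.2 -1.8] j [ 0.    0.12  1.7  -0.    1.3   0.33]
rem d cm [0.5  0.04 0.23] w deg [-0.09 -0.61 -0.05] after rot d [0.5  0.05 0.23]
```

```bash
python3 -m jog '[{"dx":-0.3,"dy":0,"dz":0.2,"wx":0,"wy":-0.6,"wz":0,"fingers":0},{"dx":-0.3,"dy":0,"dz":0,"wx":0,"wy":0,"wz":0,"fingers":0},{"dx":-0.3,"dy":0,"dz":0,"wx":0,"wy":0,"wz":0,"fingers":0}]'
python3 - <<'E'
from h import *
rem((-.062,0),.221)
import cv2
from station import capture
c=capture("scene");cv2.imwrite("pics/s5.png",cv2.resize(c["frame"][110:260,240:440,::-1],(800,600),interpolation=cv2.INTER_CUBIC))
E
```

```text
time_s: 6.02
position: [0.5306, 0.1185, 0.2491]
tcp_rot: [0.986, -0.166, 0.009, -0.0]
wrist_force: [15.8, -3.7, -11.1]
width: 0.005
t 6.02 tip chest mm [-69.2   0.6 224.1] F [ 16.1   1.6 -11.1] j [ 0.    0.11  1.71 -0.    1.3   0.34]
rem d cm [0.76 0.05 0.32] w deg [-0.22 -1.05 -0.1 ] after rot d [0.76 0.05 0.31]
```

View pics/s5.png

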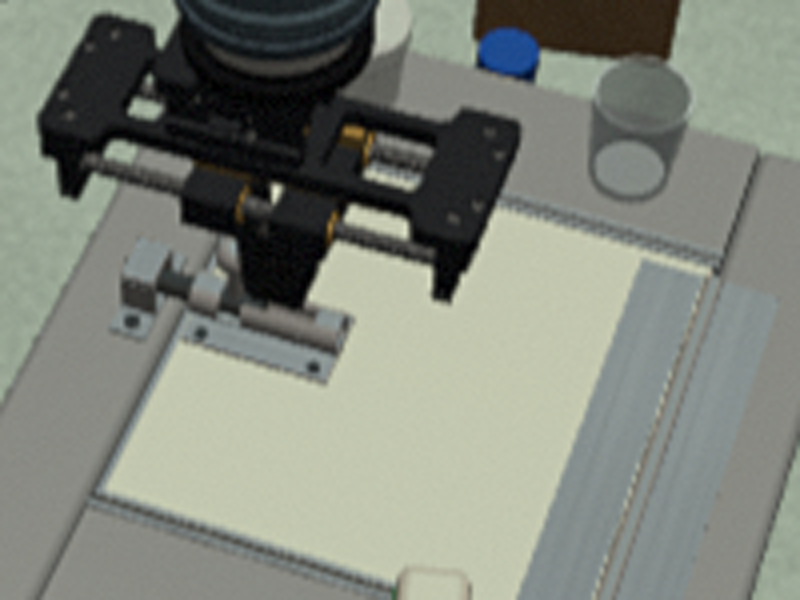

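```bash
python3 -m jog '[{"dx":1,"dy":0,"dz":0,"wx":0,"wy":-0.5,"wz":0,"fingers":0},{"dx":0,"dy":0,"dz":-2.5,"wx":0,"wy":-0.5,"wz":0,"fingers":0},{"dx":0,"dy":-1,"dz":-2.5,"wx":0,"wy":0,"wz":0,"fingers":0},{"dx":-1.4,"dy":-2,"dz":0,"wx":0,"wy":0,"wz":0,"fingers":0},{"dx":-1.4,"dy":0,"dz":0,"wx":0,"wy":0,"wz":0,"fingers":0},{"dx":0,"dy":0,"dz":0,"wx":0,"wy":0,"wz":0,"fingers":0}]'
python3 - <<'E'
from h import *
rem((-.087,.03),.219)
import cv2
from station import capture
c=capture("scene");cv2.imwrite("pics/s6.png",cv2.resize(c["frame"][110:260,240:440,::-1],(800,600),interpolation=cv2.INTER_CUBIC))
print(proj("scene",chest([-.087,0,.235],Q)))
E
```

```text
time_s: 6.57
position: [0.5222, 0.1532, 0.2998]
tcp_rot: [0.986, -0.167, -0.004, -0.003]
wrist_force: [0.5, 0.6, 0.6]
width: 0.004
t 6.57 tip chest mm [-89.1  30.7 274.8] F [0.3 0.7 0.6] j [0.06 0.09 1.64 0.01 1.42 0.4 ]
rem d cm [0.24 0.08 5.58] w deg [-0.21  0.46 -0.3 ] after rot d [0.19 0.06 5.58]
[299.51704445 174.11362255]
```

View pics/s6.png

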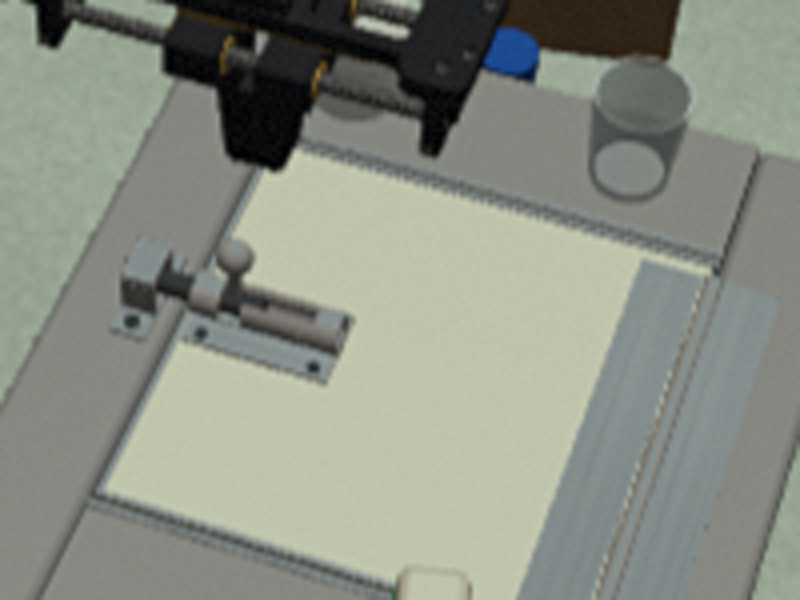

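```bash
python3 -m jog '[{"dx":0.2,"dy":0,"dz":1.5,"wx":0,"wy":0.4,"wz":0,"fingers":0},{"dx":0,"dy":0,"dz":1.6,"wx":0,"wy":0,"wz":0,"fingers":0},{"dx":0,"dy":0,"dz":1.4,"wx":0,"wy":0,"wz":0,"fingers":0},{"dx":0,"dy":-0.3,"dz":0.6,"wx":0,"wy":0,"wz":0,"fingers":0},{"dx":0,"dy":0,"dz":0,"wx":0,"wy":0,"wz":0,"fingers":0}]'
python3 - <<'E'
from h import *
rem((-.087,.02),.219)
E
```

```text
time_s: 7.03
position: [0.5269, 0.154, 0.2461]
tcp_rot: [0.986, -0.168, -0.001, -0.002]
wrist_force: [0.1, 0.3, -0.3]
width: 0.004
t 7.03 tip chest mm [-84.7  33.  221.1] F [ 0.   0.3 -0.3] j [0.07 0.14 1.69 0.   1.31 0.4 ]
rem d cm [-0.23  1.3   0.21] w deg [-0.22  0.09 -0.36] after rot d [-0.24  1.29  0.21]
```

```bash
python3 -m jog '[{"dx":-0.2,"dy":0.8,"dz":0.2,"wx":0,"wy":0,"wz":-0.3,"fingers":0},{"dx":0,"dy":0.7,"dz":0,"wx":0,"wy":0,"wz":0,"fingers":0},{"dx":0,"dy":0.7,"dz":0,"wx":0,"wy":0,"wz":0,"fingers":0},{"dx":0,"dy":0.7,"dz":0,"wx":0,"wy":0,"wz":0,"fingers":0}]'
python3 - <<'E'
from h import *
rem((-.087,-.01),.219)
E
```

```text
time_s: 7.37
position: [0.5153, 0.1262, 0.2444]
tcp_rot: [0.986, -0.164, -0.001, -0.003]
wrist_force: [0.5, 3.3, -0.5]
width: 0.006
t 7.37 tip chest mm [-86.6   2.9 219.4] F [-0.6  3.3 -0.5] j [0.01 0.1  1.74 0.01 1.3  0.34]
rem d cm [-0.04  1.28  0.03] w deg [-0.3   0.17  0.04] after rot d [-0.04  1.28  0.04]
```

Knob is moving (3 N, finger 15 mm past first contact).

```bash
python3 -m jog '[{"dx":0,"dy":0.6,"dz":0,"wx":0,"wy":0,"wz":0,"fingers":0},{"dx":0,"dy":0.6,"dz":0,"wx":0,"wy":0,"wz":0,"fingers":0},{"dx":0,"dy":0.3,"dz":0,"wx":0,"wy":0,"wz":0,"fingers":0},{"dx":0,"dy":0,"dz":0,"wx":0,"wy":0,"wz":0,"fingers":0}]'
python3 - <<'E'
from h import *
rem((-.087,-.01),.219)
import cv2
from station import capture
c=capture("scene");cv2.imwrite("pics/s7.png",cv2.resize(c["frame"][110:260,240:440,::-1],(800,600),interpolation=cv2.INTER_CUBIC))
E
```

```text
time_s: 7.7
position: [0.5097, 0.111, 0.2451]
tcp_rot: [0.986, -0.165, -0.0, -0.006]
wrist_force: [0.3, 1.2, 0.4]
width: 0.005
t 7.7 tip chest mm [-87.1 -13.1 220.1] F [-0.1  1.2  0.4] j [-0.02  0.08  1.76  0.01  1.3   0.31]
rem d cm [ 0.   -0.34  0.12] w deg [-0.68  0.14 -0.09] after rot d [ 0.   -0.34  0.11]
```

View pics/s7.png

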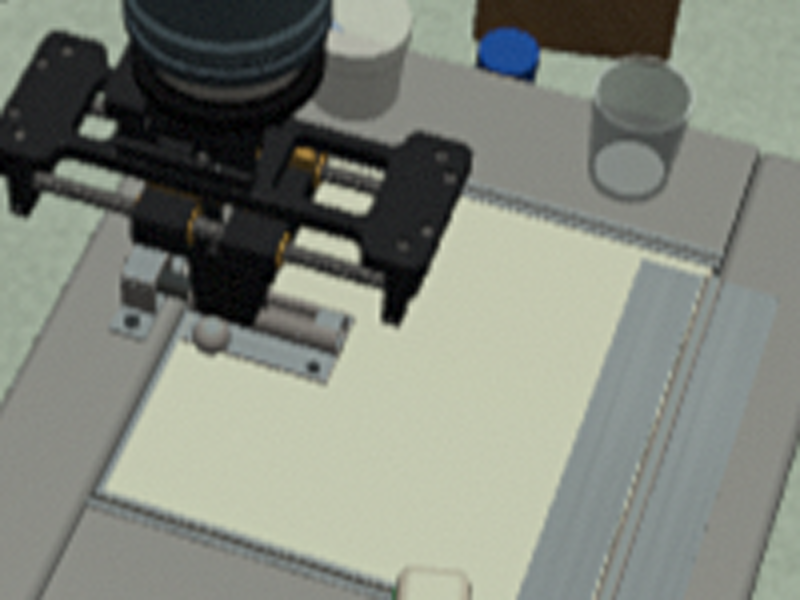

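```bash
python3 -m jog '[{"dx":0,"dy":-0.3,"dz":0,"wx":-0.6,"wy":0,"wz":0,"fingers":0},{"dx":0,"dy":0,"dz":-1.5,"wx":0,"wy":0,"wz":0,"fingers":0},{"dx":0,"dy":0,"dz":-1.5,"wx":0,"wy":0,"wz":0,"fingers":0},{"dx":0,"dy":1.2,"dz":0,"wx":0,"wy":0,"wz":0,"fingers":0},{"dx":0,"dy":1.2,"dz":0,"wx":0,"wy":0,"wz":0,"fingers":0},{"dx":0,"dy":0,"dz":0,"wx":0,"wy":0,"wz":0,"fingers":0}]'
python3 - <<'E'
from h import *
rem((-.087,-.035),.217)
for t in (.9,1.0,1.1,1.2,1.4): print(t,proj("scene",chest([-.087,-.032*np.sin(t),.203+.032*np.cos(t)],Q)))
E
```

```text
time_s: 8.25
position: [0.5027, 0.0876, 0.2767]
tcp_rot: [0.986, -0.165, -0.0, 0.003]
wrist_force: [1.0, 0.4, 0.1]
width: 0.001
t 8.25 tip chest mm [-86.  -37.9 251.7] F [0.8 0.7 0.1] j [-0.06  0.03  1.75 -0.01  1.37  0.28]
rem d cm [-0.1  -0.3   3.47] w deg [ 0.37 -0.01 -0.06] after rot d [-0.1  -0.27  3.47]
0.9 [294.50366861 188.93374267]
1.0 [294.14053224 190.63360796]
1.1 [293.83396515 192.27560267]
1.2 [293.58702294 193.84229603]
1.4 [293.2806481  196.68538257]
```

Knob is at about 1.15 rad; now I press the rest down from above (ball top at stop: z ≈ 217 mm).

```bash
python3 -m jog '[{"dx":-0.1,"dy":-0.3,"dz":1,"wx":0,"wy":0,"wz":0,"fingers":0},{"dx":0,"dy":-0.1,"dz":1,"wx":0,"wy":0,"wz":0,"fingers":0},{"dx":0,"dy":-0.1,"dz":0.7,"wx":0,"wy":0,"wz":0,"fingers":0},{"dx":0,"dy":-0.1,"dz":0.5,"wx":0,"wy":0,"wz":0,"fingers":0},{"dx":0,"dy":0,"dz":0.3,"wx":0,"wy":0,"wz":0,"fingers":0}]'
python3 - <<'E'
from h import *
rem((-.087,-.035),.217)
E
```

```text
time_s: 8.67
position: [0.5047, 0.0911, 0.2399]
tcp_rot: [0.986, -0.167, 0.002, 0.005]
wrist_force: [-4.4, -6.0, 37.4]
width: 0.0
t 8.67 tip chest mm [-85.1 -34.  214.9] F [-2.2 -7.1 37.4] j [-0.05  0.06  1.79 -0.01  1.29  0.29]
rem d cm [-0.18  0.12 -0.21] w deg [ 0.5  -0.28 -0.23] after rot d [-0.18  0.12 -0.21]
```

```bash
python3 -m jog '[{"dx":0,"dy":0,"dz":-0.6,"wx":0,"wy":0,"wz":0,"fingers":0},{"dx":0,"dy":0,"dz":-2.5,"wx":0,"wy":0,"wz":0,"fingers":0},{"dx":0,"dy":0,"dz":-4,"wx":0,"wy":0,"wz":0,"fingers":0},{"dx":0,"dy":0,"dz":-4,"wx":0,"wy":0,"wz":0,"fingers":0},{"dx":-1,"dy":3,"dz":0,"wx":0,"wy":0,"wz":0,"fingers":0},{"dx":-1,"dy":4,"dz":0,"wx":0,"wy":0,"wz":0,"fingers":0},{"dx":-1,"dy":4,"dz":0,"wx":0,"wy":0,"wz":0,"fingers":0},{"dx":-1,"dy":4,"dz":0,"wx":0,"wy":0,"wz":0,"fingers":0},{"dx":-1,"dy":4,"dz":0,"wx":0,"wy":0,"wz":0,"fingers":0},{"dx":-1,"dy":4,"dz":0,"wx":0,"wy":0,"wz":0,"fingers":0},{"dx":-1,"dy":3,"dz":0,"wx":0,"wy":0,"wz":0,"fingers":0},{"dx":0,"dy":0,"dz":0,"wx":0,"wy":0,"wz":0,"fingers":0}]'
python3 - <<'E'
from h import *
rem((-.087,-.035),.217)
import cv2
from station import capture
c=capture("scene");cv2.imwrite("pics/s8.png",cv2.resize(c["frame"][90:315,200:500,::-1],(800,600),interpolation=cv2.INTER_CUBIC))
c=capture("top");cv2.imwrite("pics/t8.png",cv2.resize(c["frame"][80:320,130:450,::-1],(800,600),interpolation=cv2.INTER_CUBIC))
E
```

```text
time_s: 9.67
position: [0.3497, -0.1334, 0.3492]
tcp_rot: [0.987, -0.16, -0.002, 0.005]
wrist_force: [0.2, 0.5, 0.1]
width: 0.004
t 9.67 tip chest mm [-159.  -296.7  324.2] F [0.  0.6 0.1] j [-0.68 -0.37  1.94 -0.01  1.57 -0.35]
rem d cm [  7.45 -26.19  10.44] w deg [0.57 0.15 0.51] after rot d [  7.19 -26.15  10.72]
```

View pics/s8.png

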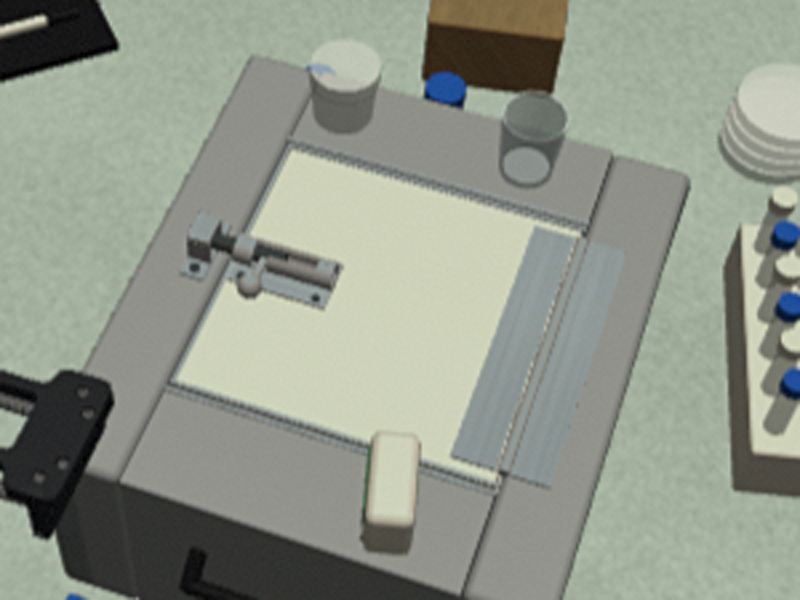

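View pics/t8.png

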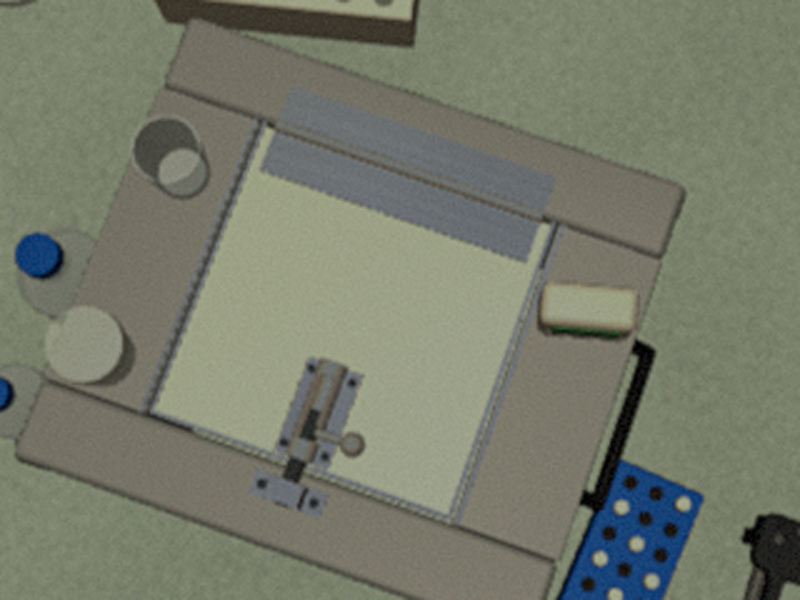

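```bash
python3 -c "
from station import *
sign_off()"
```

```text
the job is handed in; nothing more can be done
```

The chest is shut and bolted, and I handed the job in at about 9.8 s with the arm clear of everything.

- **Hatch:** I pressed it shut near the free edge with the closed fingertips. It stopped at z ≈ 190 mm with about 20 N, and it looks flush in both cameras.
- **Bolt:** I pushed it by its knob to the hard stop, at about 16 N. The knob's pixel position matches the fully home position to within 1 px, and the bolt end is visible in the keeper.
- **Knob:** I pushed it sideways to about 1.15 rad, then pressed it down to the stop. The wrist force reached 37 N there. In the last scene picture the ball is at (293.4, 196.5), against (293.3, 196.7) expected for 1.4 rad.
- **Other objects:** The timer is at its starting pixel position to within 1 px. The jar, beaker, rack and bottles look undisturbed in the last pictures, though I didn't measure them.

While I was pressing the hatch, the fingertip drifted about 17 mm sideways from where I aimed it, but it touched nothing else. While pressing the knob, it read about 2 mm lower than expected, which is within calibration and hard-press compliance. No check failed.

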